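# Dial the strongbox lock and draw its bolt

## Robot

A 6-joint arm with a two-finger parallel gripper is mounted at the origin on a cart in front of the work surface, level with it; the furniture and walls round the work are solid. World frame = base frame: x ahead of the robot, y to its left, z up, the work surface at z = 0. Lengths are in m, angles in degrees, forces in N, time in s.
With the tool pointing down it reaches from about 0.4 to 0.825 m from the base axis. Payload 7 kg.
Tool frame: the origin (TCP) lies midway between the tips of the shut fingers; the grasp point (between the pads) lies 19 mm behind it; z points along the fingers, y is the line along which they close (so a half turn about z gives the same grasp; the last joint's range is limited). The gripper opens to 88 mm and grips with 3 to 60 N. Pads are 19 mm wide; open, the fingers measure 130 mm over their backs; the gripper's body (78 mm by 193 mm) begins 47 mm behind the grasp point.
Start: joints at [80.678, 20.546, 0.682, 0, -70.136, -16.507], TCP at [0.294, 0.608, 0.227] pointing down, gripper open.
Joint ranges: [-176.03, 176.03], [-82.01, 121.73], [-58.28, 71.71], [-173.87, 95.51], [-174.79, -0.11], [-173.66, 173.66]. Speed limits (degrees/s): [136.94, 136.94, 172.46, 180, 180, 180].

## Interface

Orientations are given as [roll, pitch, yaw] about the fixed x, y, z axes, in that order (R = Rz(yaw) Ry(pitch) Rx(roll)).
In Python, from plant import ctrl gives the robot as it stands. The module is installed in compiled form; this text tells all that it offers.
- The arm moves only by the tool send_rows, never from a script. Its argument "plan" is a list that holds one entry, the list of rows, each a list of 6 numbers: the shift along the tool's x, y, z in normalised numbers (1 is 0.4 m), then the turn, a rotation vector about the tool's x, y, z in fractions of the full range, 1 being 90 degrees. A call has 1 to 8 rows; each row is the pose to reach, as a shift and turn from the pose commanded when the call began, along the tool's axes at that moment; what a row does not reach only later rows make up. A row lasts 1/12 s, in which the tool goes at most 41.7 mm and 7.16 degrees, less where a joint would pass 70% of its speed; a pose out of reach is approached as far as the arm can. Shift and turn numbers lie between -1 and 1, and a call with a number outside is refused. A call with a gripper value outside its range is refused whole. "fingers" is the opening, from 0 (shut) to 1 (fully open), set as the call begins (left out, the last holds). The fingers move at their own pace and stop on an object; the grip force is fixed at half the most. Time passes only in rows, so rows that repeat a pose let the fingers close. It gives the time, the measured TCP pose, the force, the opening and the grip force at its end, in the units of the state.
- ctrl.get_obs(): the state, without advancing time (a new reading comes with each control period).
- ctrl.snapshot(name): name is "scene" or "top" or "wrist"; returns a dict with "img" (384x512x3 uint8, red, green, blue), "K" (3x3 intrinsics, pixels), "pose" (4x4, takes a point from camera to world coordinates). Camera axes: x right, y down, z forward; pixel columns grow to the right and rows downward; lengths in m; the calibration is good to about 2 mm. A picture is of the moment at which its call begins. There is no depth.
- ctrl.close_job(): hands the job in; it is judged then, once.
The state is a dict: "clock": time; "joint_pos": joint angles; "qvel": joint speeds; "tau": joint torques, N m; "tool_pos": TCP position; "orientation": TCP orientation; "force": force on the tool from outside, world axes, zero at the start; "moment": the same for the moment, N m; "opening": finger opening in m; "gripper_force": force on a finger pad.
Only numpy, scipy, OpenCV 4.12 (cv2) and the standard library are available. Lean on these libraries where they do the work, as an engineer would, in place of code of your own. Each camera call takes 0.05 s, during which the arm holds its last target. There are 200 camera calls.

## Task

Unlock the small grey strongbox: roll the left thumbwheel to 2 dots and the right one to 5 dots so that these numbers stand on top at the white index ridges, leaving the middle wheel on the 3 it already shows. Then slide the bolt on the lid by its knob fully to the right, out of its keeper. Press gently, under 25 N on any part of the box, and do not shift the things standing around.

Things in the scene. Friction and masses are not known exactly. Their poses are not given: they have to be found in the camera images.
- lockbox: Grey strongbox, 152 (x) x 174 (y) x 66 high, fixed; origin centre of underside, x away from the robot, y left, z up. On the lid: three thumbwheels on one axis along y (x=18, z=56) at y=42, 0, -42; white index ridges between, 6 high; at x=-50 a bolt bar along y with upright knob, guides at y=-26, -66 and keeper at y=74.5 (20 long), 15 above the lid, 24 deep in x.
- wheel_left (a joint): Left (lockbox y=+42) black thumbwheel, rad. n white dots (as on a die) are on top, at the index ridges, at (n-1)*1.0472. Rolling its top away from the robot (lockbox +x) raises the value and the number, towards the robot lowers them. Stops at -0.4 and 5.64. Turns stiffly (0.06 N m, 2.3 N at the rim), stays where left. Starts anywhere from about 3 to 4 dots.
- wheel_middle (a joint): Middle (lockbox y=0) black thumbwheel, rad. n white dots (as on a die) are on top, at the index ridges, at (n-1)*1.0472. Rolling its top away from the robot (lockbox +x) raises the value and the number, towards the robot lowers them. Stops at -0.4 and 5.64. Turns stiffly (0.06 N m, 2.3 N at the rim), stays where left. Starts on 3 dots (2.09) and is to stay there.
- wheel_right (a joint): Right (lockbox y=-42) black thumbwheel, rad. n white dots (as on a die) are on top, at the index ridges, at (n-1)*1.0472. Rolling its top away from the robot (lockbox +x) raises the value and the number, towards the robot lowers them. Stops at -0.4 and 5.64. Turns stiffly (0.06 N m, 2.3 N at the rim), stays where left. Starts anywhere from about 3 to 4 dots.
- wheel_left_top (a point): Top of the left thumbwheel, 82 above the bench, straight above its axis, 16 above the lid; fixed to the box. Wheel 52 in diameter, 22 wide, rigid. A closed fingertip pressed lightly on it (5 to 10 N) and drawn level along lockbox x rolls it by drawn length / 26 rad, less slip.
- wheel_middle_top (a point): Top of the middle thumbwheel, 82 above the bench, straight above its axis, 16 above the lid; fixed to the box. Wheel 52 in diameter, 22 wide, rigid. A closed fingertip pressed lightly on it (5 to 10 N) and drawn level along lockbox x rolls it by drawn length / 26 rad, less slip.
- wheel_right_top (a point): Top of the right thumbwheel, 82 above the bench, straight above its axis, 16 above the lid; fixed to the box. Wheel 52 in diameter, 22 wide, rigid. A closed fingertip pressed lightly on it (5 to 10 N) and drawn level along lockbox x rolls it by drawn length / 26 rad, less slip.
- bolt (a joint): Slide of the bolt, m: 0 shut (in the keeper), 0.022 fully drawn to the right (lockbox -y). Drags with about 3 N and stays where it is left. Inside, a tooth for each wheel blocks it after about 3 mm unless all three wheels stand within about 0.14 rad of 2, 3 and 5 dots.
- bolt_knob (a point): Top centre of the bolt's round knob, 104 above the bench; knob 15 in diameter, upright, free from 14 to 38 above the lid. Moves with the bolt. At its left (+y) there are 37 of free bar before the keeper.
- parts_tin: Bystander: green closed tin, 90x122x38, lying flat behind the box; origin at the centre of its underside.
- tape_measure: Bystander: yellow and black tape measure, 43x86x66, standing behind the box; origin at the centre of its underside.
- nut_m12: Bystander: steel hex nut, 19x22x10, on the bench in front of the box; origin at the centre of its underside.
- bolt_m12: Bystander: steel hex bolt, 57 tall, standing on its head in front of the box; origin at the centre of its underside.

How it is judged (in metres and radians):
On the way:
1. the wheels show 2, 3 and 5 while the bolt is still shut (value of joint wheel_left between 0.847 and 1.247 rad and value of joint wheel_middle between 1.894 and 2.294 rad and value of joint wheel_right between 3.989 and 4.389 rad and value of joint bolt below 0.005 m), for 0.2 s.
At the end, for the whole second after the job is handed in: left, middle and right wheel within 0.2 rad of 2, 3 and 5 dots (1.047, 2.094, 4.189), and the bolt drawn by more than 19 mm of its 22 and at rest (value of joint wheel_left between 0.847 and 1.247 rad and value of joint wheel_middle between 1.894 and 2.294 rad and value of joint wheel_right between 3.989 and 4.389 rad and value of joint bolt above 0.019 m and velocity of joint bolt below 0.005 m/s); the robot touches nothing.
It fails at once if the middle wheel is turned more than 0.25 rad off its 3 dots (value of joint wheel_middle below 1.844 rad or value of joint wheel_middle above 2.344 rad).
It fails at once if the robot presses on the box with more than 25 N (contact force between any of the fingers, the arm and lockbox above 25 N).
It fails at once if a thing standing around is shifted by more than 20 mm (distance of any of parts_tin, tape_measure, nut_m12, bolt_m12 from where it was at the start of the episode above 0.02 m).
It also fails if it takes over 72 s, if anything falls off the work surface, if the arm or the gripper's body presses on something with over 40 N, if the wrist force passes 120 N, or if a joint passes its speed limit or range.

## Working session

There is one attempt and no reset: what is moved stays moved. The work goes in short steps, Python scripts to look and compute and a tool call to move; the robot and the scene stay as the last step left them, time stands still between calls to the robot, and variables do not carry over. Pictures are saved under pics/ and viewed, at most 10 in all, crops included, and the job is handed in when it is done.

Besides the shell and the picture viewer there is one more tool, called by a JSON object that holds its "op" and its "data". send_rows: Moves the arm, as the interface text tells. Its arguments: {"type":"object","properties":{"plan":{"type":"array","items":{"type":"array","items":{"type":"array","items":{"type":"number"}}}},"fingers":{"type":"number"}},"required":["plan"]}

```bash
mkdir -p pics; python3 - <<'E'
from plant import ctrl
import cv2,numpy as np
o=ctrl.get_obs();print(o)
a=[]
for n in("scene","top"):
    s=ctrl.snapshot(n);cv2.imwrite(f"pics/{n}0.png",s["img"][...,::-1]);np.savez(f"{n}0.npz",**s);print(n,s["K"],s["pose"])
E
```

```text
{'clock': 0.0, 'joint_pos': array([ 8.06772965e+01,  2.05912787e+01,  6.35334811e-01, -2.03269157e-02,
       -7.01369230e+01, -1.65048848e+01]), 'qvel': array([-0.07633261,  0.01082967,  0.01539641, -0.01675672, -0.02133257,
       -0.12857145]), 'tau': array([ 8.55449780e-04, -5.82713163e+01,  2.93062466e+01,  6.99744925e+00,
        7.11334185e-03, -1.50826386e-04]), 'tool_pos': array([0.29390576, 0.60711738, 0.22563567]), 'orientation': array([ 1.79905531e+02, -8.06438983e-03, -2.58345037e+01]), 'force': array([ 0.55859922, -0.08717073,  0.39811368]), 'moment': array([ 0.01236502,  0.0058222 , -0.02953026]), 'gripper_force': 0.0, 'opening': 0.08787275748033757}
scene [[423.42887422   0.         263.66173228]
 [  0.         423.42887422 195.24565487]
 [  0.           0.           1.        ]] [[ 0.55573749 -0.41708525  0.71916322  0.00783113]
 [-0.83112314 -0.29928317  0.46868316 -0.18278646]
 [ 0.01975262 -0.858178   -0.51297208  0.53026865]
 [ 0.          0.          0.          1.        ]]
top [[444.95215839   0.         254.25342569]
 [  0.         444.95215839 195.53101079]
 [  0.           0.           1.        ]] [[ 0.00609095 -0.9832636   0.18208678  0.45200492]
 [-0.99997524 -0.00663082 -0.00235626  0.21439151]
 [ 0.0035242  -0.18206792 -0.98327964  0.91443205]
 [ 0.          0.          0.          1.        ]]
```

View pics/top0.png

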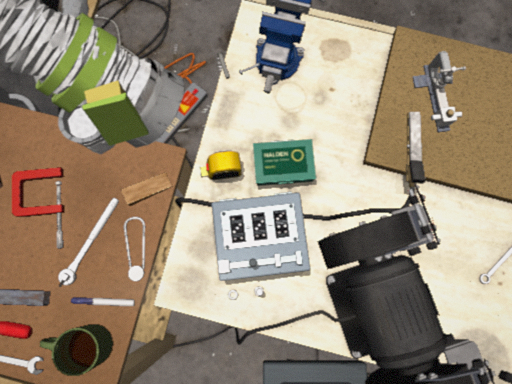

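View pics/scene0.png

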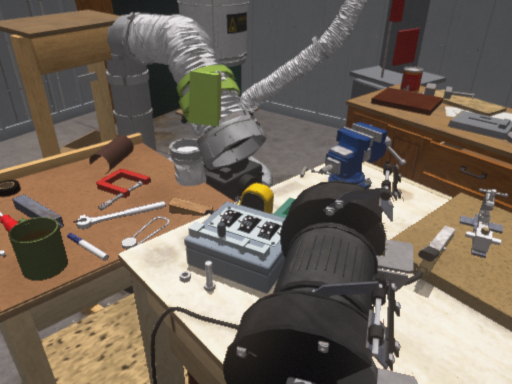

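The top view shows the box at about (260,237), with its lid corners near (213,201), (301,193), (310,270) and (218,280). The tin is at (284,162), the tape at (222,165), the nut at (233,295) and the bolt at (259,291). Next I'll zoom in.

```bash
python3 - <<'E'
import cv2,numpy as np
i=cv2.imread("pics/top0.png")[185:305,200:325]
cv2.imwrite("pics/c1.png",cv2.resize(i,None,fx=5,fy=5,interpolation=cv2.INTER_CUBIC))
E
```

```text
(no output)
```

View pics/c1.png

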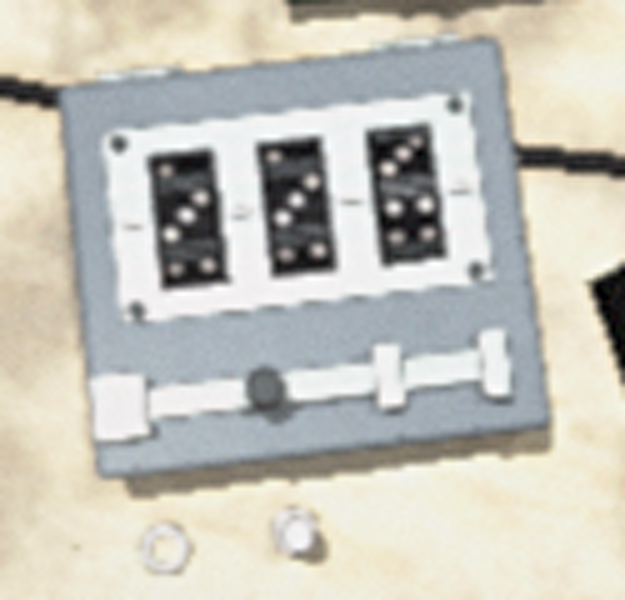

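The zoom shows left wheel 3 dots centred at crop (187,215), nearly at its ridge. The middle 3 is at (297,204). On the right wheel, 3 is at (403,155) and 4 at (411,220), with the ridge at about y=195, so it reads about 3.6. The knob top is at (266,388), and the lid corners are (62,88), (497,40), (550,425) and (98,475).

```bash
cat >h.py <<'E'
import numpy as np,cv2
def ray(s,uv):
    K,P=s["K"],s["pose"];uv=np.atleast_2d(uv).astype(float)
    d=np.c_[(uv-K[:2,2])/[K[0,0],K[1,1]],np.ones(len(uv))]@P[:3,:3].T
    return P[:3,3],d
def plane(s,uv,z):
    c,d=ray(s,uv);return c+d*((z-c[2])/d[:,2])[:,None]
def proj(s,p):
    q=(np.atleast_2d(p)-s["pose"][:3,3])@s["pose"][:3,:3];return q[:,:2]/q[:,2:]*[s["K"][0,0],s["K"][1,1]]+s["K"][:2,2]
def fit(A,B):
    a=A-A.mean(0);b=B-B.mean(0);t=np.arctan2((a[:,0]*b[:,1]-a[:,1]*b[:,0]).sum(),(a*b).sum())
    R=np.array([[np.cos(t),-np.sin(t)],[np.sin(t),np.cos(t)]]);o=B.mean(0)-R@A.mean(0);return t,o,np.linalg.norm(A@R.T+o-B,axis=1)
def wheel(s,uv,t,o):
    c,d=ray(s,uv);R=np.array([[np.cos(t),-np.sin(t),0],[np.sin(t),np.cos(t),0],[0,0,1]])
    c=(c-[*o,0])@R;d=d@R;out=[]
    for k in d:
        e=c[[0,2]]-[.018,.056];f=k[[0,2]];a=f@f;b=e@f;q=b*b-a*(e@e-.026**2)
        l=(-b-np.sqrt(max(q,0)))/a;p=c+l*k;out.append((np.arctan2(p[0]-.018,p[2]-.056),p[1]))
    return np.array(out)
E
python3 - <<'E'
from h import *
s=np.load("top0.npz");f=lambda c:(np.array(c)+.5)/5-.5+[200,185]
W=plane(s,f([(62,88),(497,40),(550,425),(98,475)]),.066)[:,:2]
A=np.array([(.076,.087),(.076,-.087),(-.076,-.087),(-.076,.087)])
t,o,r=fit(A,W);print("corners",np.degrees(t),o,r)
im=s["img"].astype(int);m=((im[...,2]-im[...,0]>12)&(im[...,2]>110)).astype(np.uint8);m[:185]=0;m[300:]=0;m[:,:200]=0;m[:,325:]=0
m=cv2.morphologyEx(m,cv2.MORPH_CLOSE,np.ones((3,3)))
c=max(cv2.findContours(m,0,2)[0],key=cv2.contourArea)[:,0]
P=plane(s,c,.066)[:,:2].astype(np.float32);print("rect",cv2.minAreaRect(P))
k=plane(s,f([(266,388)]),.104)[0,:2];R=np.array([[np.cos(t),-np.sin(t)],[np.sin(t),np.cos(t)]]);print("knob",k,(k-o)@R)
for n,L in dict(L=[(165,172),(201,199),(187,215),(171,234),(177,270),(207,265)],M=[(273,157),(312,182),(297,204),(283,219),(285,255),(317,249)],R=[(389,169),(403,155),(417,143),(394,208),(427,204),(397,237),(429,233)]).items(): print(n,wheel(s,f(L),t,o).round(3).tolist())
for n,p,z in(("nut",(165,548),.01),("bolt",(297,535),.057)):print(n,plane(s,f([p]),z))
s=np.load("scene0.npz");R3=np.eye(3);R3[:2,:2]=R
print(proj(s,np.c_[A,[.066]*4]@R3.T+[*o,0]),proj(s,np.array([[-.05,.0,.104]])@R3.T+[*o,0]))
i=cv2.imread("pics/scene0.png")[190:305,170:300];cv2.imwrite("pics/c2.png",cv2.resize(i,None,fx=5,fy=5,interpolation=2))
E
```

```text
corners 6.725066643950919 [0.53188433 0.20095497] [0.0028652  0.00288826 0.00222372 0.0027084 ]
rect ((0.5321875214576721, 0.20107793807983398), (0.14915846288204193, 0.17018240690231323), 7.105466365814209)
knob [0.47986522 0.21432464] [-0.05009554  0.0193694 ]
L [[0.758, 0.048], [0.206, 0.036], [-0.007, 0.042], [-0.254, 0.048], [-0.847, 0.048], [-0.815, 0.036]]
M [[0.834, 0.007], [0.279, -0.006], [-0.024, 0.0], [-0.217, 0.006], [-0.79, 0.007], [-0.745, -0.006]]
R [[0.35, -0.036], [0.566, -0.042], [0.787, -0.048], [-0.236, -0.036], [-0.231, -0.048], [-0.69, -0.036], [-0.683, -0.048]]
nut [[0.41998201 0.25399965 0.01      ]]
bolt [[0.42672911 0.20227047 0.057     ]]
[[225.54895906 199.66368338]
 [302.45907723 222.33322176]
 [267.30603596 267.95115306]
 [181.74326457 237.90609159]] [[229.84821941 226.76419116]]
```

View pics/c2.png

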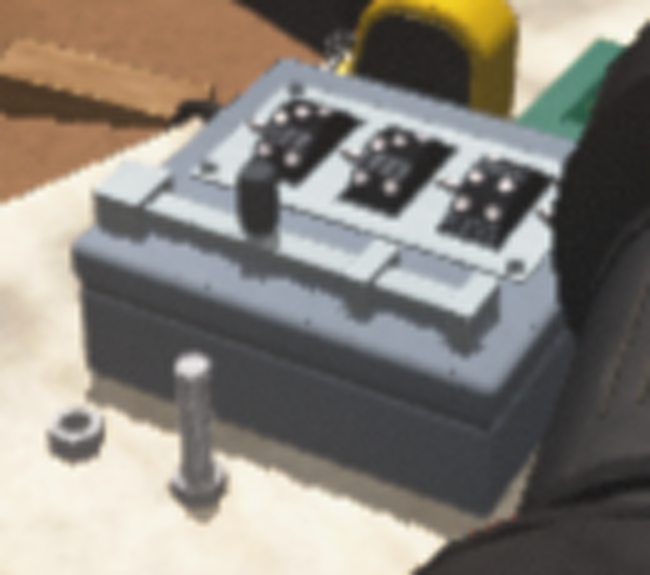

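The scene crop confirms the pose: the predicted knob at (230,227) matches the upright knob at crop (258,190). The box is at (0.532,0.201) with yaw about 6.9°. Left reads about 2.07 rad, so it needs about −27 mm. Right reads about 2.66 rad, so it needs about +40 mm. I'll use tool yaw −83.1°, which makes tool x = −box y and tool y = −box x.

Careful with the scale: shifts go in shares of 0.4 m and turns go in shares of 90 degrees. That gives: 19.8 cm is 0.495, 17.3 cm is 0.4325, 3.6 degrees is 0.04.

{"op": "send_rows", "data": {"plan": [[[0.0625,0.0325,0,0,0,0.04],[0.125,0.065,0,0,0,0.08],[0.185,0.0975,0,0,0,0.1189],[0.2475,0.13,0,0,0,0.1589],[0.31,0.165,0,0,0,0.1989],[0.3725,0.1975,0,0,0,0.2389],[0.4325,0.23,0,0,0,0.2789],[0.495,0.2625,0,0,0,0.3178]]], "fingers": 0}}

```text
clock: 0.77
tool_pos: [0.427, 0.4254, 0.2263]
orientation: [180.0, -0.0, -54.6]
force: [0.2, -0.0, 0.2]
opening: 0.0398
gripper_force: 0.0
```

Converted, 22.4 cm is 0.56, 19.5 cm is 0.4875, 28.7 degrees is 0.3189.

{"op": "send_rows", "data": {"plan": [[[0.075,0,0.025,0,0,0.0444],[0.15,0,0.0625,0,0,0.0889],[0.2375,0,0.1,0,0,0.1389],[0.325,-0.0025,0.15,0,0,0.1889],[0.4125,-0.005,0.2,0,0,0.2389],[0.4875,-0.005,0.2375,0,0,0.2889],[0.56,-0.0075,0.275,0,0,0.3189],[0.56,-0.0075,0.2875,0,0,0.3189]]]}}

```text
clock: 1.43
tool_pos: [0.56, 0.2418, 0.1085]
orientation: [179.8, -0.1, -83.5]
force: [-0.8, 0.3, -0.2]
opening: 0.0006
gripper_force: 0.0
```

```bash
cat >>h.py <<'E'
O=np.array([.5320,.2010]);T=np.radians(6.9)
RB=np.array([[np.cos(T),-np.sin(T)],[np.sin(T),np.cos(T)]])
def where(o):
    b=(np.array(o["tool_pos"][:2])-O)@RB
    print("t",round(o["clock"],2),"box mm",(b*1e3).round(1),"z",round(o["tool_pos"][2]*1e3,2),"rpy",np.round(o["orientation"],2),"F",np.round(o["force"],2),"op",round(o["opening"],4))
E
python3 - <<'E'
from h import *;from plant import ctrl
where(ctrl.get_obs())
E
```

```text
t 1.43 box mm [32.7 37.1] z 108.48 rpy [ 1.7978e+02 -1.4000e-01 -8.3520e+01] F [-0.83  0.33 -0.23] op 0.0006
```

Converted, 1.9 cm is 0.0475, 1.7 cm is 0.0425.

{"op": "send_rows", "data": {"plan": [[[-0.005,0,0.015,0,0,0],[-0.01,0,0.03,0,0,0],[-0.01,0,0.0425,0,0,0],[-0.01,0,0.0475,0,0,0],[-0.01,0,0.0475,0,0,0],[-0.01,0,0.0475,0,0,0]]]}}

```text
clock: 1.93
tool_pos: [0.5586, 0.2511, 0.0929]
orientation: [-180.0, 0.0, -83.0]
force: [-0.5, 0.6, -0.3]
opening: 0.0004
gripper_force: 0.0
```

```bash
python3 - <<'E'
from h import *;from plant import ctrl
where(ctrl.get_obs())
E
```

```text
t 1.93 box mm [32.5 46.5] z 92.93 rpy [-1.7997e+02  1.0000e-02 -8.3050e+01] F [-0.45  0.59 -0.31] op 0.0004
```

{"op": "send_rows", "data": {"plan": [[[0.01,0,0.01,0,0,0],[0.01,0,0.02,0,0,0],[0.01,0,0.0225,0,0,0],[0.01,0,0.0225,0,0,0]]]}}

```text
clock: 2.27
tool_pos: [0.5591, 0.246, 0.0831]
orientation: [180.0, -0.0, -83.1]
force: [0.6, -0.4, -0.3]
opening: 0.0005
gripper_force: 0.0
```

Converted, 0.1 cm is 0.0025, 0.05 cm is 0.0013.

{"op": "send_rows", "data": {"plan": [[[0,0,0.0013,0,0,0],[0,0,0.0025,0,0,0],[0,0,0.0025,0,0,0]]]}}

```text
clock: 2.52
tool_pos: [0.5594, 0.2463, 0.0826]
orientation: [-180.0, 0.0, -83.1]
force: [-0.2, -0.8, -0.2]
opening: 0.0003
gripper_force: 0.0
```

{"op": "send_rows", "data": {"plan": [[[0,0,0.0013,0,0,0],[0,0,0.0013,0,0,0],[0,0,0.0013,0,0,0]]]}}

```text
clock: 2.77
tool_pos: [0.5594, 0.2464, 0.0821]
orientation: [-180.0, 0.0, -83.1]
force: [0.1, 0.0, -0.2]
opening: 0.0009
gripper_force: 0.0
```

Converted, 0.05 cm is 0.0013.

{"op": "send_rows", "data": {"plan": [[[0,0,0.0013,0,0,0],[0,0,0.0013,0,0,0],[0,0,0.0013,0,0,0]]]}}

```text
clock: 3.02
tool_pos: [0.5594, 0.2464, 0.0818]
orientation: [-180.0, 0.0, -83.1]
force: [-0.4, -0.3, 2.7]
opening: 0.0003
gripper_force: 1.5
```

Converted, 0.05 cm is 0.0013.

{"op": "send_rows", "data": {"plan": [[[0,0,0.0013,0,0,0],[0,0,0.0013,0,0,0],[0,0,0.0013,0,0,0]]]}}

```text
clock: 3.27
tool_pos: [0.5596, 0.2464, 0.0817]
orientation: [-180.0, 0.0, -83.1]
force: [-1.5, 0.4, 6.2]
opening: 0.0002
gripper_force: 2.9
```

Converted, 0.03 cm is 0.0008.

{"op": "send_rows", "data": {"plan": [[[0,0,0.0008,0,0,0],[0,0,0.0008,0,0,0],[0,0,0.0008,0,0,0]]]}}

```text
clock: 3.52
tool_pos: [0.5598, 0.2465, 0.0817]
orientation: [-179.9, 0.0, -83.1]
force: [-1.8, -1.0, 6.5]
opening: 0.0004
gripper_force: 3.5
```

Converted, 1.2 cm is 0.03, 1 cm is 0.025.

{"op": "send_rows", "data": {"plan": [[[0,0.005,0,0,0,0],[0,0.01,0,0,0,0],[0,0.015,0,0,0,0],[0,0.02,0,0,0,0],[0,0.025,0,0,0,0],[0,0.03,0,0,0,0],[0,0.03,0,0,0,0]]]}}

```text
clock: 4.1
tool_pos: [0.5485, 0.2454, 0.0822]
orientation: [-179.8, 0.1, -83.1]
force: [1.6, -0.5, 8.9]
opening: 0.0006
gripper_force: 4.6
```

```bash
python3 - <<'E'
from h import *;from plant import ctrl
where(ctrl.get_obs())
a=[]
for n,b in(("top",(185,305,200,325)),("wrist",None)):
    s=ctrl.snapshot(n);np.savez(n+"1.npz",**s);i=s["img"][...,::-1]
    if b:i=i[b[0]:b[1],b[2]:b[3]]
    a.append(cv2.resize(i,(400,384),interpolation=2))
cv2.imwrite("pics/m1.png",np.hstack(a))
E
```

```text
t 4.1 box mm [21.7 42.1] z 82.17 rpy [-1.7983e+02  5.0000e-02 -8.3090e+01] F [ 1.58 -0.54  8.95] op 0.0006
```

View pics/m1.png

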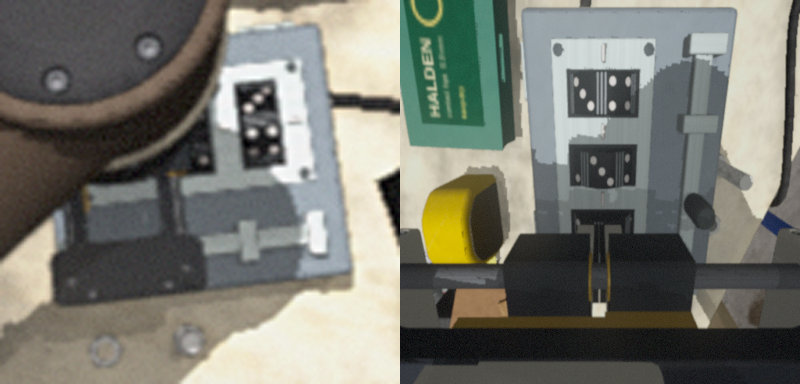

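Left picture: the gripper hides the left wheel. In the wrist view the middle wheel still shows its 3 dots at (602,165), and the right wheel is visible at (602,93). I'll finish the stroke, lift and back off to look.

Converted, 1.5 cm is 0.0375, 1.2 cm is 0.03.

{"op": "send_rows", "data": {"plan": [[[0,0.005,0,0,0,0],[0,0.01,0,0,0,0],[0,0.015,0,0,0,0],[0,0.02,0,0,0,0],[0,0.025,0,0,0,0],[0,0.03,0,0,0,0],[0,0.0375,0,0,0,0],[0,0.0375,0,0,0,0]]]}}

```text
clock: 4.87
tool_pos: [0.5325, 0.2434, 0.0812]
orientation: [-179.9, 0.0, -83.1]
force: [1.1, 1.1, 5.3]
opening: 0.0003
gripper_force: 2.5
```

Converted, -9 cm is -0.225, -2.5 cm is -0.0625.

{"op": "send_rows", "data": {"plan": [[[0,0,-0.0125,0,0,0],[0,0,-0.0625,0,0,0],[-0.0375,0,-0.1125,0,0,0],[-0.1,0,-0.175,0,0,0],[-0.15,0,-0.225,0,0,0],[-0.2,0,-0.225,0,0,0],[-0.2,0,-0.225,0,0,0]]]}}

```text
clock: 5.45
tool_pos: [0.5225, 0.3254, 0.1715]
orientation: [-180.0, 0.1, -83.0]
force: [0.3, -0.4, -0.2]
opening: 0.0004
gripper_force: 0.0
```

```bash
python3 - <<'E'
from h import *;from plant import ctrl
where(ctrl.get_obs())
s=ctrl.snapshot("wrist");np.savez("wrist2.npz",**s)
a=[s["img"][...,::-1]]
s=ctrl.snapshot("top");np.savez("top2.npz",**s)
a.append(cv2.resize(s["img"][190:290,200:270,::-1],(269,384),interpolation=2))
cv2.imwrite("pics/m2.png",np.hstack(a))
E
```

```text
t 5.45 box mm [  5.5 124.6] z 171.53 rpy [-1.7997e+02  7.0000e-02 -8.3030e+01] F [ 0.26 -0.39 -0.24] op 0.0004
```

View pics/m2.png

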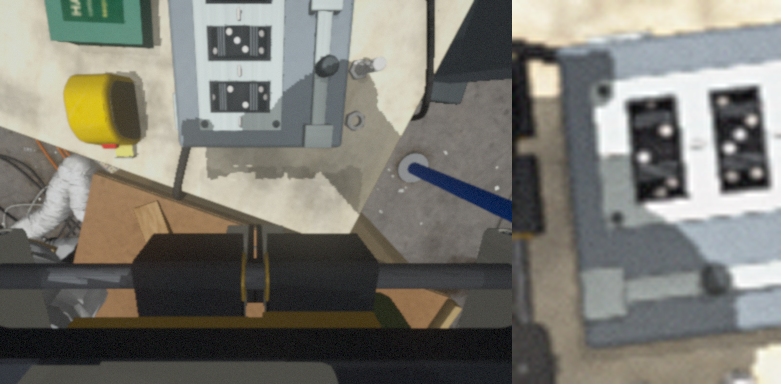

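Left wheel now shows 2 dots at crop (667,130) and (643,157). Middle's 3 dots are unchanged. Next I'll measure both from blobs.

```bash
cat >>h.py <<'E'
def dots(s,yc,t=T,o=O,k=4):
    """angles from top (box +x positive) of white dots on the wheel at box y=yc"""
    c=[(.018+x,yc+y,z) for x,z in((-.0215,.0665),(.0215,.0665),(0,.082)) for y in(-.0105,.0105)]
    R3=np.eye(3);R3[:2,:2]=RB
    uv=proj(s,np.array(c)@R3.T+[*o,0])
    g=s["img"].astype(np.uint8).min(2);H=cv2.resize(g,None,fx=k,fy=k,interpolation=cv2.INTER_CUBIC)
    m=np.zeros_like(H);cv2.fillConvexPoly(m,cv2.convexHull(((uv+.5)*k).astype(np.int32)),255)
    H=np.where(m>0,H,0).astype(np.uint8);v=H[m>0];th=(int(np.percentile(v,20))+int(np.percentile(v,99)))//2
    n,l,st,ce=cv2.connectedComponentsWithStats((H>th).astype(np.uint8))
    r=[(ce[i],st[i,4]) for i in range(1,n) if st[i,4]>k*k]
    w=wheel(s,[(a+.5)/k-.5 for a,_ in r],t,o)
    print(yc,[(round(float(x),3),round(float((y-yc)*1e3),1),int(a[1])) for (x,y),a in zip(w,r)])
E
python3 - <<'E'
from h import *
for n in("top0","top2","wrist2"):
    s=np.load(n+".npz");print(n)
    for y in(.042,0,-.042):
        try:dots(s,y)
        except Exception as e:print(y,e)
E
```

```text
top0
0.042 [(0.786, 6.1, 37), (0.236, -6.2, 91), (-0.004, -0.1, 121), (-0.255, 6.4, 113), (-0.807, -6.0, 64), (-0.812, 6.3, 34)]
0 [(0.824, 6.5, 42), (0.286, -6.4, 94), (0.037, 0.2, 109), (-0.204, 6.0, 121), (-0.767, -6.1, 73), (-0.768, 6.3, 40)]
-0.042 [(0.829, -6.0, 32), (0.593, -0.4, 79), (0.349, 6.2, 102), (-0.236, -5.9, 132), (-0.229, 6.1, 117), (-0.696, -6.0, 59), (-0.704, 6.1, 55)]
top2
0.042 [(0.281, -6.0, 114), (-0.19, 6.1, 126), (-0.759, -6.4, 50)]
0 [(0.824, 6.4, 39), (0.291, -6.5, 90), (0.035, 0.2, 110), (-0.203, 6.0, 120), (-0.765, -6.1, 73), (-0.772, 6.3, 42)]
-0.042 [(0.829, -5.9, 34), (0.593, -0.4, 79), (0.346, 6.2, 106), (-0.236, -5.9, 132), (-0.232, 6.1, 118), (-0.697, -5.9, 59), (-0.701, 6.1, 57)]
wrist2
0.042 [(0.322, -6.1, 504), (-0.715, -6.1, 277), (-0.919, 0.1, 85), (-0.162, 6.2, 504)]
0 [(-0.006, -10.3, 24), (0.313, -6.2, 576), (-0.719, -5.9, 325), (0.07, 0.1, 619), (-0.171, 6.3, 580), (-0.722, 6.4, 312), (0.872, 6.2, 191)]
-0.042 [(0.637, 13.5, 24)]
```

Left is at about 1.05 rad (middle taken as the 2.094 reference), which is on target. Right is at about 2.64 and needs +1.55 rad, about 41 mm. I'll do it in two strokes.

Converted, 16.7 cm is 0.4175, 5.5 cm is 0.1375.

{"op": "send_rows", "data": {"plan": [[[0.0625,0,0,0,0,0],[0.1375,-0.0025,0,0,0,0],[0.2125,-0.0025,0,0,0,0],[0.2875,-0.0025,0.025,0,0,0],[0.35,-0.0025,0.075,0,0,0],[0.4,-0.0025,0.125,0,0,0],[0.4175,-0.0025,0.175,0,0,0],[0.4175,-0.0025,0.195,0,0,0]]]}}

```text
clock: 6.22
tool_pos: [0.5414, 0.153, 0.0895]
orientation: [179.7, -0.1, -83.3]
force: [-1.5, 0.2, 0.2]
opening: 0.0005
gripper_force: 0.0
```

Converted, 0.1 cm is 0.0025, 0.05 cm is 0.0013.

{"op": "send_rows", "data": {"plan": [[[0,0,0.0013,0,0,0],[0,0,0.0025,0,0,0],[0,0,0.0025,0,0,0]]]}}

```text
clock: 6.47
tool_pos: [0.5444, 0.1576, 0.0925]
orientation: [-180.0, 0.0, -83.1]
force: [0.8, 0.9, -0.3]
opening: 0.0011
gripper_force: 0.0
```

```bash
python3 - <<'E'
from h import *;from plant import ctrl
where(ctrl.get_obs())
E
```

```text
t 6.47 box mm [  7.  -44.6] z 92.49 rpy [-1.7996e+02  1.0000e-02 -8.3080e+01] F [ 0.79  0.94 -0.28] op 0.0011
```

{"op": "send_rows", "data": {"plan": [[[-0.005,0,0.01,0,0,0],[-0.005,0,0.02,0,0,0],[-0.005,0,0.025,0,0,0],[-0.005,0,0.025,0,0,0],[-0.005,0,0.025,0,0,0]]]}}

```text
clock: 6.88
tool_pos: [0.5438, 0.1593, 0.082]
orientation: [-180.0, 0.0, -83.1]
force: [0.4, 0.8, 1.7]
opening: 0.0002
gripper_force: 0.7
```

Converted, 0.05 cm is 0.0013.

{"op": "send_rows", "data": {"plan": [[[0,0,0.0013,0,0,0],[0,0,0.0013,0,0,0],[0,0,0.0013,0,0,0]]]}}

```text
clock: 7.13
tool_pos: [0.5439, 0.1591, 0.0816]
orientation: [-180.0, 0.0, -83.1]
force: [-0.9, 1.6, 3.6]
opening: 0.0004
gripper_force: 1.7
```

Converted, 0.05 cm is 0.0013.

{"op": "send_rows", "data": {"plan": [[[0,0,0.0013,0,0,0],[0,0,0.0013,0,0,0],[0,0,0.0013,0,0,0]]]}}

```text
clock: 7.38
tool_pos: [0.544, 0.159, 0.0812]
orientation: [-180.0, 0.0, -83.1]
force: [-0.9, 1.4, 4.3]
opening: -0.0001
gripper_force: 2.7
```

Converted, 0.06 cm is 0.0015.

{"op": "send_rows", "data": {"plan": [[[0,0,0.0015,0,0,0],[0,0,0.0015,0,0,0],[0,0,0.0015,0,0,0]]]}}

```text
clock: 7.63
tool_pos: [0.5441, 0.1591, 0.0809]
orientation: [-179.9, 0.0, -83.1]
force: [-2.5, 2.3, 6.7]
opening: 0.0002
gripper_force: 3.8
```

Converted, -2.1 cm is -0.0525, -1.7 cm is -0.0425.

{"op": "send_rows", "data": {"plan": [[[0,-0.005,0,0,0,0],[0,-0.0125,0,0,0,0],[0,-0.02,0,0,0,0],[0,-0.0275,0,0,0,0],[0,-0.035,0,0,0,0],[0,-0.0425,0,0,0,0],[0,-0.0525,0,0,0,0],[0,-0.0525,0,0,0,0]]]}}

```text
clock: 8.3
tool_pos: [0.5658, 0.1616, 0.0813]
orientation: [-179.9, 0.0, -83.1]
force: [-0.8, 0.6, 9.5]
opening: 0.0005
gripper_force: 4.8
```

Converted, 2.1 cm is 0.0525, 1.2 cm is 0.03.

{"op": "send_rows", "data": {"plan": [[[0,0,-0.0075,0,0,0],[0,0,-0.015,0,0,0],[0,0.0125,-0.025,0,0,0],[0,0.03,-0.025,0,0,0],[0,0.0525,-0.025,0,0,0],[0,0.0525,-0.025,0,0,0]]]}}

```text
clock: 8.8
tool_pos: [0.5414, 0.1581, 0.0899]
orientation: [179.9, -0.0, -83.1]
force: [-0.9, -0.8, -0.1]
opening: 0.0002
gripper_force: 0.0
```

```bash
python3 - <<'E'
from h import *;from plant import ctrl
where(ctrl.get_obs())
s=ctrl.snapshot("top");np.savez("top3.npz",**s);dots(s,-.042);dots(s,0)
E
```

```text
t 8.8 box mm [  4.1 -43.7] z 89.91 rpy [ 1.7991e+02 -1.0000e-02 -8.3140e+01] F [-0.88 -0.82 -0.1 ] op 0.0002
-0.042 [(0.676, -6.3, 297), (0.107, 7.7, 685)]
0 [(0.226, 0.9, 1940)]
```

Converted, 0.9 cm is 0.0225, 0.8 cm is 0.02.

{"op": "send_rows", "data": {"plan": [[[0,0,0,0,0,0],[0,0,0.0075,0,0,0],[0,0,0.015,0,0,0],[0,0,0.02,0,0,0],[0,0,0.0225,0,0,0],[0,0,0.0225,0,0,0]]]}}

```text
clock: 9.35
tool_pos: [0.544, 0.1589, 0.0812]
orientation: [-180.0, -0.0, -83.1]
force: [-2.1, 0.3, 4.8]
opening: 0.0003
gripper_force: 2.5
```

Converted, 0.08 cm is 0.002.

{"op": "send_rows", "data": {"plan": [[[0,0,0.002,0,0,0],[0,0,0.002,0,0,0],[0,0,0.002,0,0,0]]]}}

```text
clock: 9.6
tool_pos: [0.5441, 0.1589, 0.0809]
orientation: [-180.0, -0.0, -83.1]
force: [-2.2, -0.5, 6.6]
opening: 0.0006
gripper_force: 3.5
```

```bash
python3 - <<'E'
from h import *;from plant import ctrl
where(ctrl.get_obs())
E
```

```text
t 9.6 box mm [  6.9 -43.2] z 80.93 rpy [-179.96   -0.    -83.11] F [-2.2 -0.5  6.6] op 0.0006
```

Second stroke of 19 mm, then lift and move clear to the left so both views are open.

{"op": "send_rows", "data": {"plan": [[[0,-0.005,0,0,0,0],[0,-0.0125,0,0,0,0],[0,-0.02,0,0,0,0],[0,-0.0275,0,0,0,0],[0,-0.035,0,0,0,0],[0,-0.0425,0,0,0,0],[0,-0.0475,0,0,0,0],[0,-0.0475,0,0,0,0]]]}}

```text
clock: 10.27
tool_pos: [0.564, 0.1614, 0.0817]
orientation: [-179.9, 0.0, -83.1]
force: [-0.2, -0.2, 9.3]
opening: 0.0001
gripper_force: 4.8
```

Converted, -16.5 cm is -0.4125, -14 cm is -0.35.

{"op": "send_rows", "data": {"plan": [[[0,0,-0.0125,0,0,0],[0,0,-0.0625,0,0,0],[-0.05,0,-0.125,0,0,0],[-0.125,0,-0.175,0,0,0],[-0.2,0,-0.2,0,0,0],[-0.275,0,-0.225,0,0,0],[-0.35,0,-0.225,0,0,0],[-0.4125,0,-0.225,0,0,0]]]}}

```text
clock: 10.93
tool_pos: [0.5426, 0.3269, 0.1711]
orientation: [-179.9, 0.1, -83.1]
force: [0.7, 0.0, -0.6]
opening: 0.0003
gripper_force: 0.0
```

{"op": "send_rows", "data": {"plan": [[[0,0,0,0,0,0],[0,0,0,0,0,0]]]}}

```text
clock: 11.1
tool_pos: [0.5422, 0.3261, 0.1697]
orientation: [179.9, -0.0, -83.0]
force: [0.3, 0.0, 0.3]
opening: 0.0003
gripper_force: 0.0
```

```bash
python3 - <<'E'
from h import *;from plant import ctrl
where(ctrl.get_obs())
s=ctrl.snapshot("top");np.savez("top4.npz",**s)
for y in(.042,0,-.042):dots(s,y)
cv2.imwrite("pics/m4.png",cv2.resize(s["img"][185:305,200:325,::-1],None,fx=4,fy=4,interpolation=2))
E
```

```text
t 11.1 box mm [ 25.2 122.9] z 169.71 rpy [ 1.7995e+02 -3.0000e-02 -8.3020e+01] F [0.27 0.04 0.31] op 0.0003
0.042 [(0.281, -6.1, 118), (-0.188, 6.1, 127), (-0.754, -6.3, 48)]
0 [(0.825, 6.4, 41), (0.294, -6.4, 95), (0.035, 0.2, 114), (-0.205, 6.0, 122), (-0.764, -6.1, 74), (-0.77, 6.3, 41)]
-0.042 [(0.366, -5.9, 69), (0.372, 6.1, 68), (0.136, 0.0, 87), (-0.096, -6.2, 95), (-0.11, 6.1, 122), (-0.675, -6.2, 34), (-0.672, 6.0, 45)]
```

View pics/m4.png

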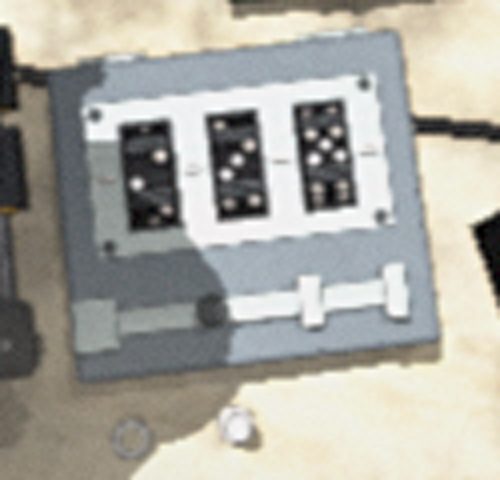

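Right shows 5 dots centred at (327,145), at about 4.28 rad, which is +0.09 over. Left and middle are right. I'll draw the right wheel back about 2.4 mm.

{"op": "send_rows", "data": {"plan": [[[0.0625,0.005,0,0,0,0],[0.1375,0.01,0,0,0,0],[0.2125,0.015,0,0,0,0],[0.2875,0.015,0.025,0,0,0],[0.35,0.015,0.075,0,0,0],[0.4,0.015,0.125,0,0,0],[0.41,0.015,0.175,0,0,0],[0.41,0.015,0.195,0,0,0]]]}}

```text
clock: 11.82
tool_pos: [0.5549, 0.1579, 0.0899]
orientation: [179.8, -0.1, -83.4]
force: [-0.7, 0.2, -0.8]
opening: 0.0001
gripper_force: 0.0
```

Converted, 0.8 cm is 0.02, 0.7 cm is 0.0175.

{"op": "send_rows", "data": {"plan": [[[0,0,0.0025,0,0,0],[0,0,0.0075,0,0,0],[0,0,0.0125,0,0,0],[0,0,0.0175,0,0,0],[0,0,0.02,0,0,0],[0,0,0.02,0,0,0],[0,0,0.02,0,0,0]]]}}

```text
clock: 12.4
tool_pos: [0.5565, 0.1617, 0.0847]
orientation: [-180.0, 0.0, -83.1]
force: [0.2, -0.5, -0.7]
opening: 0.0004
gripper_force: 0.0
```

```bash
python3 - <<'E'
from h import *;from plant import ctrl
where(ctrl.get_obs())
E
```

```text
t 12.4 box mm [ 19.6 -41.9] z 84.67 rpy [-1.7998e+02  1.0000e-02 -8.3100e+01] F [ 0.15 -0.49 -0.72] op 0.0004
```

Converted, 0.25 cm is 0.0063, 0.2 cm is 0.005.

{"op": "send_rows", "data": {"plan": [[[0,0,0.0025,0,0,0],[0,0,0.005,0,0,0],[0,0,0.0063,0,0,0],[0,0,0.0063,0,0,0]]]}}

```text
clock: 12.73
tool_pos: [0.5566, 0.1615, 0.0823]
orientation: [-180.0, 0.0, -83.1]
force: [-1.2, 0.1, 3.5]
opening: 0.0004
gripper_force: 1.7
```

Converted, 0.08 cm is 0.002.

{"op": "send_rows", "data": {"plan": [[[0,0,0.002,0,0,0],[0,0,0.002,0,0,0],[0,0,0.002,0,0,0]]]}}

```text
clock: 12.98
tool_pos: [0.5572, 0.1616, 0.0822]
orientation: [-179.9, 0.0, -83.1]
force: [-2.2, -0.6, 8.6]
opening: 0.0001
gripper_force: 4.1
```

Converted, 0.26 cm is 0.0065, 0.2 cm is 0.005.

{"op": "send_rows", "data": {"plan": [[[0,0.0025,0,0,0,0],[0,0.005,0,0,0,0],[0,0.0065,0,0,0,0],[0,0.0065,0,0,0,0]]]}}

```text
clock: 13.32
tool_pos: [0.5553, 0.1614, 0.0822]
orientation: [-179.8, 0.0, -83.1]
force: [2.3, -0.6, 5.9]
opening: 0.0003
gripper_force: 2.9
```

{"op": "send_rows", "data": {"plan": [[[0,0,-0.0125,0,0,0],[0,0,-0.0625,0,0,0],[-0.05,0,-0.125,0,0,0],[-0.125,0,-0.175,0,0,0],[-0.2,0,-0.2,0,0,0],[-0.275,0,-0.225,0,0,0],[-0.35,0,-0.225,0,0,0],[-0.4125,0,-0.225,0,0,0]]]}}

```text
clock: 13.98
tool_pos: [0.5337, 0.3269, 0.172]
orientation: [-180.0, 0.1, -83.1]
force: [0.5, 0.2, 0.0]
opening: 0.0003
gripper_force: 0.0
```

{"op": "send_rows", "data": {"plan": [[[0,0,0,0,0,0],[0,0,0,0,0,0],[0,0,0,0,0,0]]]}}

```text
clock: 14.23
tool_pos: [0.5336, 0.3245, 0.1706]
orientation: [179.9, -0.0, -83.1]
force: [-0.0, -0.8, 1.3]
opening: 0.0002
gripper_force: 0.0
```

```bash
python3 - <<'E'
from h import *;from plant import ctrl
where(ctrl.get_obs())
s=ctrl.snapshot("top");np.savez("top5.npz",**s)
for y in(.042,0,-.042):dots(s,y)
E
```

```text
t 14.23 box mm [ 16.4 122.4] z 170.63 rpy [ 1.7993e+02 -4.0000e-02 -8.3110e+01] F [-0.03 -0.83  1.27] op 0.0002
0.042 [(0.282, -6.0, 112), (-0.187, 6.2, 123), (-0.765, -6.2, 46)]
0 [(0.824, 6.5, 41), (0.292, -6.5, 89), (0.035, 0.3, 111), (-0.204, 6.0, 121), (-0.765, -6.1, 71), (-0.775, 6.3, 44)]
-0.042 [(0.332, -6.5, 63), (0.331, 6.2, 98), (0.084, -0.2, 102), (-0.16, -6.0, 100), (-0.163, 6.1, 101), (-0.738, -6.0, 62), (-0.725, 6.3, 22)]
```

All wheels are within 0.05 rad. Next the knob, at box (−50, 19.4). I'll approach from its left.

Converted, 7.4 cm is 0.185, 6.6 cm is 0.165.

{"op": "send_rows", "data": {"plan": [[[0.05,0.05,0,0,0,0],[0.1,0.1,0,0,0,0],[0.15,0.15,0,0,0,0],[0.185,0.165,0.0125,0,0,0],[0.185,0.165,0.05,0,0,0],[0.185,0.165,0.1,0,0,0],[0.185,0.165,0.125,0,0,0],[0.185,0.165,0.125,0,0,0]]]}}

```text
clock: 14.95
tool_pos: [0.4763, 0.2416, 0.1191]
orientation: [179.8, -0.1, -83.2]
force: [0.3, -0.3, 0.2]
opening: 0.0004
gripper_force: 0.0
```

```bash
python3 - <<'E'
from h import *;from plant import ctrl
where(ctrl.get_obs())
E
```

```text
t 14.95 box mm [-50.4  47. ] z 119.07 rpy [ 1.7981e+02 -1.3000e-01 -8.3220e+01] F [ 0.32 -0.27  0.17] op 0.0004
```

Converted, 2.7 cm is 0.0675, 2.4 cm is 0.06.

{"op": "send_rows", "data": {"plan": [[[0,0,0.02,0,0,0],[0,0,0.04,0,0,0],[0,0,0.06,0,0,0],[0,0,0.0675,0,0,0],[0,0,0.0675,0,0,0],[0,0,0.0675,0,0,0]]]}}

```text
clock: 15.45
tool_pos: [0.4775, 0.2435, 0.0939]
orientation: [180.0, -0.0, -83.1]
force: [0.4, 0.6, 0.8]
opening: 0.0006
gripper_force: 0.0
```

Converted, 1.2 cm is 0.03, 1 cm is 0.025.

{"op": "send_rows", "data": {"plan": [[[0.005,0,0,0,0,0],[0.01,0,0,0,0,0],[0.015,0,0,0,0,0],[0.02,0,0,0,0,0],[0.025,0,0,0,0,0],[0.03,0,0,0,0,0],[0.03,0,0,0,0,0]]]}}

```text
clock: 16.03
tool_pos: [0.479, 0.2315, 0.0942]
orientation: [-180.0, 0.0, -83.1]
force: [0.2, 1.1, 0.3]
opening: 0.0007
gripper_force: 0.2
```

{"op": "send_rows", "data": {"plan": [[[0.0038,0,0,0,0,0],[0.0075,0,0,0,0,0],[0.01,0,0,0,0,0],[0.01,0,0,0,0,0]]]}}

```text
clock: 16.37
tool_pos: [0.4795, 0.2278, 0.0942]
orientation: [-180.0, 0.0, -83.1]
force: [-1.9, 2.9, 1.5]
opening: 0.0003
gripper_force: 1.3
```

```bash
python3 - <<'E'
from h import *;from plant import ctrl
where(ctrl.get_obs())
E
```

```text
t 16.37 box mm [-48.9  32.9] z 94.18 rpy [-1.7998e+02  2.0000e-02 -8.3120e+01] F [-1.88  2.86  1.54] op 0.0003
```

Converted, 0.4 cm is 0.01, 0.3 cm is 0.0075.

{"op": "send_rows", "data": {"plan": [[[0.0025,0,0,0,0,0],[0.005,0,0,0,0,0],[0.0075,0,0,0,0,0],[0.01,0,0,0,0,0],[0.01,0,0,0,0,0]]]}}

```text
clock: 16.78
tool_pos: [0.48, 0.2235, 0.0941]
orientation: [-180.0, 0.0, -83.1]
force: [-0.7, 2.5, 1.1]
opening: 0.0004
gripper_force: 1.2
```

Converted, 0.4 cm is 0.01, 0.3 cm is 0.0075.

{"op": "send_rows", "data": {"plan": [[[0.0025,0,0,0,0,0],[0.005,0,0,0,0,0],[0.0075,0,0,0,0,0],[0.01,0,0,0,0,0],[0.01,0,0,0,0,0]]]}}

```text
clock: 17.2
tool_pos: [0.4804, 0.2195, 0.0941]
orientation: [-180.0, -0.0, -83.1]
force: [-0.8, 1.8, 1.2]
opening: 0.0003
gripper_force: 1.2
```

```bash
python3 - <<'E'
from h import *;from plant import ctrl
where(ctrl.get_obs())
E
```

```text
t 17.2 box mm [-49.   24.6] z 94.12 rpy [-179.99   -0.    -83.13] F [-0.81  1.79  1.15] op 0.0003
```

The bolt is past the teeth. I'll continue to its stop.

{"op": "send_rows", "data": {"plan": [[[0.003,0,0,0,0,0],[0.006,0,0,0,0,0],[0.009,0,0,0,0,0],[0.012,0,0,0,0,0],[0.015,0,0,0,0,0],[0.018,0,0,0,0,0],[0.02,0,0,0,0,0],[0.02,0,0,0,0,0]]]}}

```text
clock: 17.87
tool_pos: [0.4814, 0.2115, 0.0941]
orientation: [-180.0, -0.0, -83.1]
force: [-1.3, 3.2, 1.7]
opening: 0.0004
gripper_force: 1.1
```

Converted, 0.1 cm is 0.0025, 0.05 cm is 0.0013.

{"op": "send_rows", "data": {"plan": [[[0.0013,0,0,0,0,0],[0.0025,0,0,0,0,0],[0.0025,0,0,0,0,0]]]}}

```text
clock: 18.12
tool_pos: [0.4814, 0.2107, 0.0941]
orientation: [-180.0, 0.0, -83.1]
force: [-0.3, 2.0, 2.2]
opening: 0.0006
gripper_force: 1.3
```

Converted, 0.1 cm is 0.0025, 0.05 cm is 0.0013.

{"op": "send_rows", "data": {"plan": [[[0.0013,0,0,0,0,0],[0.0025,0,0,0,0,0],[0.0025,0,0,0,0,0]]]}}

```text
clock: 18.37
tool_pos: [0.4816, 0.2097, 0.0941]
orientation: [-180.0, 0.0, -83.1]
force: [-0.4, 2.6, 2.0]
opening: 0.0005
gripper_force: 1.4
```

Converted, 0.1 cm is 0.0025, 0.05 cm is 0.0013.

{"op": "send_rows", "data": {"plan": [[[0.0013,0,0,0,0,0],[0.0025,0,0,0,0,0],[0.0025,0,0,0,0,0]]]}}

```text
clock: 18.62
tool_pos: [0.4817, 0.2095, 0.0942]
orientation: [-180.0, 0.1, -83.1]
force: [-1.2, 6.7, 1.2]
opening: 0.0001
gripper_force: 3.1
```

Converted, 0.1 cm is 0.0025, 0.05 cm is 0.0013.

{"op": "send_rows", "data": {"plan": [[[0.0013,0,0,0,0,0],[0.0025,0,0,0,0,0],[0.0025,0,0,0,0,0]]]}}

```text
clock: 18.87
tool_pos: [0.4818, 0.2093, 0.0942]
orientation: [-179.9, 0.1, -83.1]
force: [-4.0, 10.8, 2.0]
opening: 0.0006
gripper_force: 4.8
```

The bolt is at its stop (force rising to 10.8 N with no travel). I'll back off, lift clear and verify.

Converted, -12 cm is -0.3, -10 cm is -0.25.

{"op": "send_rows", "data": {"plan": [[[-0.0125,0,0,0,0,0],[-0.025,0,0,0,0,0],[-0.025,0,-0.05,0,0,0],[-0.05,0,-0.125,0,0,0],[-0.1,0,-0.175,0,0,0],[-0.175,0,-0.2,0,0,0],[-0.25,0,-0.2,0,0,0],[-0.3,0,-0.2,0,0,0]]]}}

```text
clock: 19.53
tool_pos: [0.4673, 0.3286, 0.1748]
orientation: [-180.0, 0.0, -83.1]
force: [-0.3, -0.1, -0.4]
opening: 0.0004
gripper_force: 0.0
```

{"op": "send_rows", "data": {"plan": [[[0,0,0,0,0,0],[0,0,0,0,0,0],[0,0,0,0,0,0]]]}}

```text
clock: 19.78
tool_pos: [0.4669, 0.3261, 0.1734]
orientation: [179.9, -0.1, -83.1]
force: [0.1, 0.3, 0.5]
opening: 0.0003
gripper_force: 0.0
```

```bash
python3 - <<'E'
from h import *;from plant import ctrl
where(ctrl.get_obs())
s=ctrl.snapshot("top");np.savez("top6.npz",**s)
for y in(.042,0,-.042):dots(s,y)
cv2.imwrite("pics/m6.png",cv2.resize(s["img"][185:305,200:325,::-1],None,fx=4,fy=4,interpolation=2))
E
```

```text
t 19.78 box mm [-49.6 132. ] z 173.36 rpy [ 1.7992e+02 -9.0000e-02 -8.3120e+01] F [0.13 0.32 0.49] op 0.0003
0.042 [(0.284, -6.0, 113), (-0.187, 6.1, 118), (-0.762, -6.3, 49)]
0 [(0.824, 6.4, 39), (0.292, -6.5, 92), (0.037, 0.2, 108), (-0.203, 6.0, 121), (-0.765, -6.1, 71), (-0.774, 6.3, 41)]
-0.042 [(0.871, 6.2, 17), (0.333, -6.5, 63), (0.331, 6.2, 100), (0.083, -0.2, 100), (-0.16, -6.0, 100), (-0.163, 6.1, 100), (-0.736, -6.1, 61), (-0.736, 6.3, 27)]
```

View pics/m6.png

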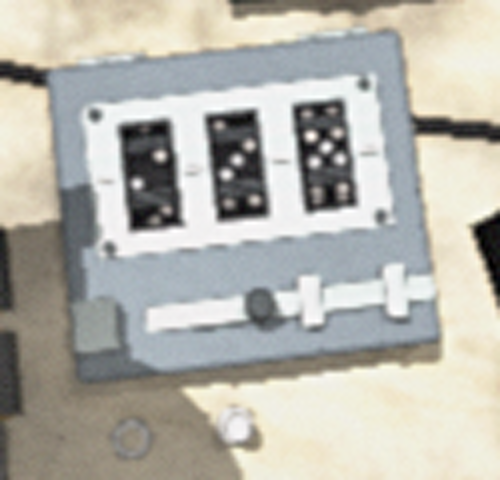

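The wheels show 2, 3 and 5, and the bolt is drawn clear of its keeper: the knob is at (262,306) and the bar end at (148,318). The nut and bolt haven't moved, and the robot is clear.

```bash
python3 -c "
from plant import ctrl
print(ctrl.close_job())"
```

```text
the job is handed in; nothing more can be done
None
```

I set the wheels to 2, 3 and 5, drew the bolt to its right stop (highest force reading about 11 N) and handed the job in at about 20 s; the final picture confirms it, but no verdict came back.

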